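Test a spring contact on the load tester

ROBOT

A 7-joint arm with a two-finger parallel gripper is mounted at the origin on the work surface. World frame = base frame: x ahead of the robot, y to its left, z up, the work surface at z = 0. Lengths are in m, angles in rad, forces in N, time in s.
With the tool pointing down it reaches from about 0.4 to 0.85 m from the base axis. Payload 6.9 kg.
Tool frame: the origin (TCP) lies at the very end of the fingers, on their centre line; the grasp point (between the pads) lies 19 mm behind it; y points along the fingers, x is the direction in which the jaws open and shut, and the axes are right-handed (so a half turn about y gives the same grasp; the last joint's range is limited). The gripper opens to 85 mm and grips with 20 to 120 N. Pads are 22 mm wide; open, the fingers measure 114 mm over their backs; the gripper's body (76 mm by 85 mm) begins 54 mm behind the grasp point. The pads swing forward as they close: fully open they stand 13 mm farther back than shut.
Start: joints at [1.385, 0.507, -0.238, 1.5, 0.126, 1.149, -0.155], TCP at [0.179, -0.599, 0.231] pointing down, gripper open.
Joint ranges: [-3.08, 3.08], [-0.24, 2.05], [-1.43, 1.35], [0, 2.5], [-1.52, 4.66], [0.17, 1.96], [-2.89, 2.89]. Speed limits (rad/s): [2.39, 2.39, 3.14, 3.14, 3.14, 3.14, 3.14].

INTERFACE

Orientations are given as a unit quaternion [x, y, z, w].
In Python, from bench import robot gives the robot as it stands. The module is installed in compiled form; this text tells all that it offers.
- The arm moves only by the tool arm_command, never from a script. Its argument "plan" is a list of rows, each an object with "translation": the shift along the tool's x, y, z in mm, a list of three; "angular": the turn, a rotation vector about the tool's x, y, z in degrees, a list of three; "fingers": the opening, from 0 (shut) to 1 (fully open). In form: [{"translation": [dx, dy, dz], "angular": [wx, wy, wz], "fingers": fingers}, ...]. A call has 1 to 5 rows; each row shifts and turns the commanded pose from where the row before left it, along the tool's axes as they then stand; what a row does not reach is not made up. A row lasts 1/8 s, in which the tool goes at most 62.5 mm and 10.7 degrees, less where a joint would pass 70% of its speed; a pose out of reach is approached as far as the arm can. A call with a gripper value outside its range is refused whole. The fingers move at their own pace and stop on an object; "force" is the grip in N (left out, the last holds). Time passes only in rows, so rows that do not move let the fingers close. It gives the time, the measured TCP pose, the force and the opening at its end, in the units of the state.
- robot.get_obs(): the state, without advancing time (a new reading comes with each control period).
- robot.grab_frame(name): name is "scene" or "top" or "wrist"; returns a dict with "image" (400x640x3 uint8, red, green, blue), "fx", "fy", "cx", "cy" (pixels), "rvec" (rotation vector, rad) and "tvec" (3), from world to camera coordinates, as OpenCV has them. Camera axes: x right, y down, z forward; pixel columns grow to the right and rows downward; lengths in m; the calibration is good to about 2 mm. A picture is of the moment at which its call begins. There is no depth.
- robot.finish_job(): hands the job in, once; it reports no verdict.
Trained networks look in a picture, given as the dict that the camera call returned (one of the last four; its "shot" number tells which), for a name from the list of things; names that differ only in an ending like _2 or _b are one class to them, and where a whole thing is asked for, a point or a joint stands for the part that bears it (a point fixed in the world has none). Each returns a list of dicts, best first, with "p" (0 to 1); they miss things now and then, are a little off and sometimes report something else, mostly with a low value. They report only what shows in the picture. A call takes as long as a camera call. They do not tell look-alikes from the thing itself.
- robot.search_frame(picture, thing): "extent" ([left, top, right, bottom] in pixels, round what is visible of it).
- robot.outline_of(picture, thing): "pixels" (400x640 bool, what is visible of it) and "extent" ([left, top, right, bottom] in pixels, round what is visible of it).
- robot.place_of(picture, thing): "at" ([row, column] in pixels: a listed point, or the origin of a listed thing).
The state is a dict: "time": time; "joint_positions": joint angles; "qd": joint speeds; "joint_efforts": joint torques, N m; "eef_pos": TCP position; "eef_rot": TCP orientation; "wrist_force": force on the tool from outside, world axes, zero at the start; "wrist_torque": the same for the moment, N m; "width": finger opening in m.
Only numpy, scipy, OpenCV 4.12 (cv2) and the standard library are available. Lean on these libraries where they do the work, as an engineer would, in place of code of your own. Each camera call takes 0.05 s, during which the arm holds its last target. There are 200 camera calls.

TASK

Stand the loose spring contact upright in the round recess of the load tester and press its cap down until the flange just rests on the three brass stop screws, which mark the test height. Hold it there for about two seconds with a light extra push of some 5 N on the stops to take the reading, never loading the tester beyond 24 N in all, then let the cap spring back and leave the unit standing in the recess. Leave the other things on the bench alone.

Things in the scene. Friction and masses are not known exactly. Their poses are not given: they have to be found in the camera images.
- head (a point): Centre of the knurled black plastic head (26 mm in diameter, 24 mm high) on top of the loose, round spring contact, which stands upright, 79 mm high, 0.14 kg. z points up along its axis. This point is 67 mm above the foot's underside. The head is fixed on the flange; the whole may be lifted by the head.
- flange (a point): Centre of the underside of the spring contact's flat steel flange disc, 68 mm in diameter, 5 mm thick, 17 mm below the head's centre. Flange and head are one piece, the cap, which slides straight down towards the foot against an open coil spring (travel 26 mm, flange 50 mm above the foot's underside at rest): it starts to yield at 3 N and needs 0.45 N more for each mm.
- foot (a point): Centre of the underside of the spring contact's dark steel foot, 36 mm in diameter and 14 mm high; z points up along its axis.
- seat (a point): Centre of the floor of the round recess, 40 mm in diameter and 6 mm deep, in the load tester's pan; z up, x towards the dial. The pan is a steel plate 100 mm square, its top 28 mm above the bench; it sinks 0.2 mm for each N on it (at most 6 mm), the recess and stop screws with it.
- stop_ring (a point): A point on the pan's top, on the recess axis, 6 mm above its floor. Round it, on a circle of 28 mm radius, stand three brass stop screws with flat heads 12 mm wide. All are set to one height, new each time and not measured: tops 26 to 36 mm above this point. They stop the flange of a seated spring contact after 8 to 18 mm of travel; from there on the load climbs about ten times as steeply.
- dial (a point): Centre of the dial face on top of the tester's housing, 40 mm above the bench, 105 mm from the recess centre. The housing measures 75 mm by 90 mm.
- needle (a joint): Needle of the tester's dial: it shows the whole load on the pan, from spring and stops together, 0.12 rad for each N, 0 for the empty pan, growing clockwise seen from above. Thin ticks every 2 N, the last, broad one at 24 N. The weight of the spring contact itself shows as 1.4 N.
- canister_mid (a point): Bystander: white plastic canister with screw top, 68 mm in diameter, 110 mm high; the point is 55 mm up its axis.
- clamp: Bystander: lead battery clamp terminal, about 95 mm by 60 mm by 18 mm, lying flat; origin on its underside.
- boot: Bystander: stepped round brown rubber terminal boot, 52 mm in diameter, 60 mm high; origin at the centre of its underside.
- spanner: Bystander: blue steel open spanner 190 mm long lying flat along its x; origin on its underside.
Not all that is in view belongs to the job. What is shaped like the part that bears head but pink or purple is not meant.

How it is judged:
On the way, in this order (a step that is already met when the one before it is completed fails the run):
1. the spring contact stands upright on the floor of the tester's recess, cap up (horizontal distance between foot and seat below 0.004 m and z of foot in the frame of seat between -0.003 and 0.002 m and angle between foot's own z axis and vertical below 0.06 rad), for 0.2 s.
2. the cap is pressed onto the stop screws with 1.5 to 12 N on the stops, held for 1 s (contact force between spring_cap and tester between 1.5 and 12 N and horizontal distance between foot and seat below 0.004 m and z of head in the frame of foot below 0.061 m), for 1 s.
At the end, for the whole second after the job is handed in: the spring contact stands upright (within 3.4 degrees), at rest and let go, on the floor of the tester's recess (within 4 mm of its centre and 2 mm of its floor), its cap sprung back to within 2 mm of its full height (horizontal distance between foot and seat below 0.004 m and z of foot in the frame of seat below 0.002 m and angle between foot's own z axis and vertical below 0.06 rad and z of head in the frame of foot above 0.065 m and linear speed of spring_unit below 0.02 m/s); the robot touches nothing.
It fails at once if the load of the spring contact on the tester exceeds 25 N (contact force between spring_unit and tester above 25 N).
It fails at once if the robot presses on the tester itself with more than 25 N (contact force between any of the fingers, the arm and tester above 25 N).
It fails at once if a bystander is moved by more than 20 mm (distance of any of canister_mid, clamp, boot, spanner from where it was at the start of the episode above 0.02 m).
It also fails if it takes over 69 s, if anything falls off the work surface, if the arm or the gripper's body presses on something with over 40 N, if the wrist force passes 120 N, or if a joint passes its speed limit or range.

## Working session

There is one attempt and no reset: what is moved stays moved. The work goes in short steps, Python scripts to look and compute and a tool call to move; the robot and the scene stay as the last step left them, time stands still between calls to the robot, and variables do not carry over. Pictures are saved under pics/ and viewed, about 8 in all and at most 12, crops included, and the job is handed in when it is done.

Besides the shell and the picture viewer there is one more tool, called after "Call:" as name(argument=value, ...) on one line, values as JSON. arm_command: Moves the arm, as the interface text tells. Its arguments: {"type":"object","properties":{"plan":{"type":"array"},"force":{"type":"number"}},"required":["plan"]}

```bash
mkdir -p pics; cat > h.py <<'E'
import numpy as np, cv2
from scipy.spatial.transform import Rotation as R
from bench import robot
def save(im,name): cv2.imwrite('pics/'+name,cv2.cvtColor(np.ascontiguousarray(im),cv2.COLOR_RGB2BGR))
def cam(f):
    return R.from_rotvec(np.ravel(f['rvec'])).as_matrix(), np.ravel(f['tvec'])
def onplane(f,rc,z):
    Rm,t=cam(f); d=Rm.T@np.array([(rc[1]-f['cx'])/f['fx'],(rc[0]-f['cy'])/f['fy'],1]); c=-Rm.T@t
    return c+d*(z-c[2])/d[2]
def proj(f,p):
    Rm,t=cam(f); q=Rm@np.asarray(p)+t; return np.array([q[1]/q[2]*f['fy']+f['cy'],q[0]/q[2]*f['fx']+f['cx']])
def tri(fs,rcs):
    A=[];b=[]
    for f,rc in zip(fs,rcs):
        Rm,t=cam(f); c=-Rm.T@t; d=Rm.T@np.array([(rc[1]-f['cx'])/f['fx'],(rc[0]-f['cy'])/f['fy'],1]); d/=np.linalg.norm(d)
        P=np.eye(3)-np.outer(d,d);A.append(P);b.append(P@c)
    return np.linalg.lstsq(np.vstack(A),np.hstack(b),rcond=None)[0]
E
python3 - <<'E'
from h import *
np.set_printoptions(precision=4,suppress=True)
o=robot.get_obs();print(o)
s=robot.grab_frame('scene');t=robot.grab_frame('top')
save(s['image'],'s0.png');save(t['image'],'t0.png')
H=dict(head=.067,foot=0,flange=.05,seat=.022,stop_ring=.028,dial=.04,canister_mid=.055,clamp=0,boot=0,spanner=0)
for n,z in H.items():
  for k,f in (('s',s),('t',t)):
    print(n,k,[(round(d['p'],2),np.round(d['at'],1),onplane(f,d['at'],z)[:2]) for d in robot.place_of(f,n)[:3]])
E
```

```text
{'time': 0.0, 'joint_positions': array([ 1.3855,  0.5084, -0.2375,  1.5011,  0.1257,  1.1489, -0.1548]), 'qd': array([ 0.0005, -0.0005,  0.    , -0.0006, -0.0013, -0.002 , -0.0012]), 'joint_efforts': array([ -0.0001, -62.0592,  -2.187 , -24.9652,   0.0126,   0.0121,
         0.0001]), 'eef_pos': array([ 0.179 , -0.5983,  0.2304]), 'eef_rot': array([-0.5668,  0.4228, -0.4217,  0.5675]), 'wrist_force': array([ 0.6426, -0.1187,  0.2102]), 'wrist_torque': array([0.0511, 0.0228, 0.0713]), 'width': 0.08547908159065476}
head s [(0.84, array([165.5, 327.9]), array([0.4148, 0.0396])), (0.74, array([202.3, 377.8]), array([0.5321, 0.2213])), (0.7, array([188.6, 331.9]), array([0.5204, 0.0994]))]
head t [(0.86, array([177.9, 335.5]), array([0.6272, 0.0543])), (0.82, array([227.8, 265.3]), array([0.5209, 0.2105])), (0.73, array([227.6, 317.7]), array([0.5184, 0.0967]))]
foot s [(0.76, array([224.1, 375.6]), array([0.5241, 0.217 ])), (0.76, array([188.7, 327.1]), array([0.4211, 0.0406])), (0.72, array([231.2, 289.7]), array([0.6392, 0.0455]))]
foot t []
flange s [(0.96, array([214.5, 295.7]), arra
[... 781 characters left out ...]
[191.2, 423.7]), array([ 0.5963, -0.147 ])), (0.45, array([123.1, 354.2]), array([0.7619, 0.0049]))]
canister_mid s []
canister_mid t [(0.63, array([122.3, 353.1]), array([0.7588, 0.0089]))]
clamp s [(0.66, array([234.5, 169.5]), array([ 0.7725, -0.2012]))]
clamp t [(0.59, array([123.6, 435.8]), array([ 0.7692, -0.1995]))]
boot s [(0.88, array([280.9, 327.6]), array([0.7606, 0.2003]))]
boot t [(0.73, array([130., 269.]), array([0.7634, 0.2096])), (0.58, array([238.3, 436.9]), array([ 0.4901, -0.1816]))]
spanner s [(0.74, array([240.9, 465.7]), array([0.4996, 0.4251])), (0.39, array([232.8, 170.6]), array([ 0.766 , -0.2034]))]
spanner t [(0.94, array([239.1, 171.6]), array([0.5046, 0.4386]))]
```

```bash
python3 - <<'E'
import cv2,numpy as np
s=cv2.imread('pics/s0.png')[130:310,130:500];t=cv2.imread('pics/t0.png')[90:310,150:470]
a=cv2.resize(s,(617,300),interpolation=3);b=cv2.resize(t,(436,300),interpolation=3)
c=np.zeros((600,800,3),np.uint8);c[:300,:617]=a;c[300:,:436]=b
cv2.imwrite('pics/v1.png',c)
E
```

```text
(no output)
```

View pics/v1.png

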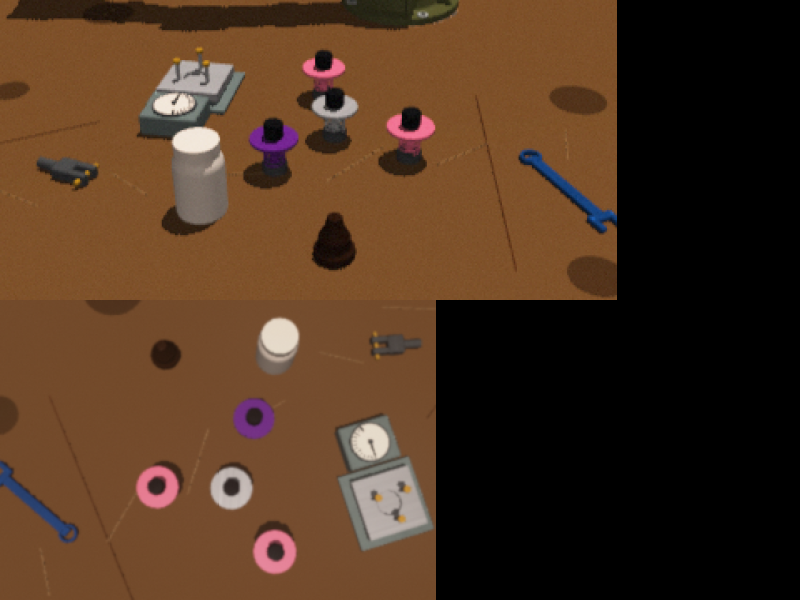

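Pixel candidates (scene image): pink (328,165), silver (332,189), purple (296,212) and pink (378,204). The silver one is the unit, about (0.519, 0.098) in the world. The tester's recess is near (0.49, -0.175).

```bash
python3 - <<'E'
from h import *
np.set_printoptions(precision=4,suppress=True)
o=robot.get_obs();M=R.from_quat(o['eef_rot']).as_matrix();print(M)
print(M.T@(np.array([.519,.098,.21])-o['eef_pos'])*1000)
w=robot.grab_frame('wrist');Rm,t=cam(w);print(w['fx'],w['cx'],w['cy'],M.T@(-Rm.T@t-o['eef_pos']),M.T@Rm.T)
for n in('scene','top'):
  f=cv2.imread('pics/%s0.png'%n[0]);g=robot.grab_frame(n)
  for q in('head','flange'): print(n,q,proj(g,[.519,.098,.067 if q=='head' else .05]))
s=cv2.imread('pics/s0.png')[145:245,280:400]
cv2.imwrite('pics/v2.png',cv2.resize(s,(600,500),interpolation=3))
E
```

```text
[[ 0.2867  0.      0.958 ]
 [-0.958   0.      0.2867]
 [-0.     -1.      0.    ]]
[-570.0933   21.2794  525.3106]
336.1699547914121 313.6271852269084 199.4093516727794 [-0.0013 -0.143   0.0704] [[ 1.     -0.0007  0.0006]
 [-0.0008 -0.2821  0.9594]
 [-0.0005 -0.9594 -0.2821]]
scene head [188.2066 331.6129]
scene flange [194.2295 331.5399]
top head [227.3174 317.0719]
top flange [227.7839 317.1044]
```

View pics/v2.png

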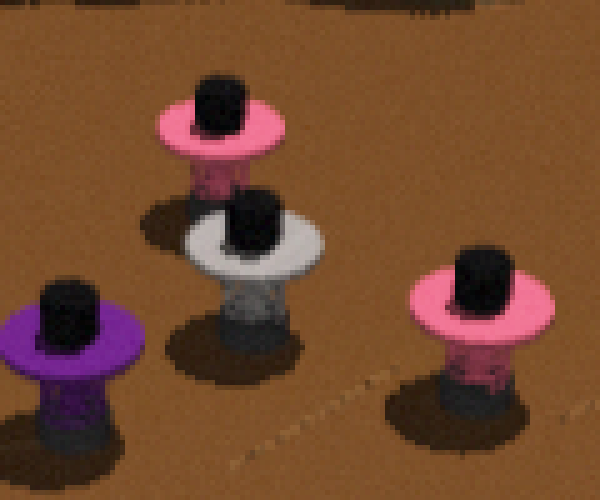

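The crop confirms it: the silver-flanged unit has its head at about scene pixel (331,189), between the pink and purple look-alikes. I'm moving above it.

Call:
arm_command(plan=[{"translation": [-30, 0, 50], "angular": [0, 0, 0], "fingers": 1}, {"translation": [-30, 0, 50], "angular": [0, 0, 0], "fingers": 1}, {"translation": [-30, 0, 50], "angular": [0, 0, 0], "fingers": 1}, {"translation": [-30, 0, 50], "angular": [0, 0, 0], "fingers": 1}, {"translation": [-30, 0, 50], "angular": [0, 0, 0], "fingers": 1}])

```text
time: 1.88
eef_pos: [0.3768, -0.382, 0.2316]
eef_rot: [0.567, -0.422, 0.423, -0.567]
wrist_force: [0.6, -0.4, 0.1]
width: 0.0853
```

Call:
arm_command(plan=[{"translation": [-47, 0, 30], "angular": [0, 0, 0], "fingers": 1}, {"translation": [-47, 0, 30], "angular": [0, 0, 0], "fingers": 1}, {"translation": [-47, 0, 30], "angular": [0, 0, 0], "fingers": 1}, {"translation": [-47, 0, 30], "angular": [0, 0, 0], "fingers": 1}, {"translation": [-47, 0, 30], "angular": [0, 0, 0], "fingers": 1}])

```text
time: 2.5
eef_pos: [0.4524, -0.1136, 0.2316]
eef_rot: [-0.567, 0.422, -0.423, 0.567]
wrist_force: [0.1, 0.5, 0.1]
width: 0.0853
```

Call:
arm_command(plan=[{"translation": [-47, 0, 30], "angular": [0, 0, 0], "fingers": 1}, {"translation": [-47, 0, 30], "angular": [0, 0, 0], "fingers": 1}, {"translation": [-47, 0, 30], "angular": [0, 0, 0], "fingers": 0.8}, {"translation": [-44, 20, 35], "angular": [0, 0, 0], "fingers": 0.8}, {"translation": [0, 0, 0], "angular": [0, 0, 0], "fingers": 0.8}])

```text
time: 3.12
eef_pos: [0.5186, 0.1031, 0.2102]
eef_rot: [-0.568, 0.421, -0.419, 0.569]
wrist_force: [-0.0, -1.0, -0.9]
width: 0.0684
```

```bash
cat > look.py <<'E'
from h import *
import sys
np.set_printoptions(precision=4,suppress=True)
o=robot.get_obs();M=R.from_quat(o['eef_rot']).as_matrix();print(o['time'],o['eef_pos'],o['width'],o['wrist_force'],M[:,0],o['joint_positions'])
for n in ('wrist','top','scene'):
  f=robot.grab_frame(n); 
  if n=='wrist': save(f['image'],sys.argv[1])
  for a in sys.argv[2:]:
    k,z=a.split('=');z=float(z)
    for d in robot.place_of(f,k)[:4]:
      p=onplane(f,d['at'],z);print(n,k,round(d['p'],2),np.round(d['at'],1),p[:2],'tool mm',M.T@(p-o['eef_pos'])*1000)
E
python3 look.py w1.png head=.067 flange=.05 foot=0
```

```text
3.125 [0.5186 0.1031 0.2102] 0.06843734494037376 [-0.0012 -1.0397 -0.9057] [ 0.2939 -0.9558 -0.003 ] [ 0.0862  0.3996 -0.469   1.7829  0.2057  1.0085 -1.7338]
wrist head 0.95 [ 73.8 417.8] [0.6294 0.0517] tool mm [ 82.1653 142.8891  90.9325]
wrist head 0.82 [304.1 353.9] [0.4146 0.0316] tool mm [  38.1764  143.136  -120.2735]
wrist head 0.73 [143.3 193.9] [0.5225 0.2119] tool mm [-102.4243  143.4788   35.8058]
wrist head 0.67 [189.2 330.7] [0.5183 0.0889] tool mm [ 13.9134 143.1473  -4.3261]
wrist flange 0.87 [140. 195.] [0.5219 0.2167] tool mm [-107.1518  160.4927   36.68  ]
wrist flange 0.75 [182.9 321.6] [0.5176 0.0967] tool mm [  6.3015 160.1697  -2.7373]
wrist flange 0.61 [295.7 358.5] [0.4152 0.0248] tool mm [  44.9104  160.1164 -121.7043]
wrist flange 0.57 [ 73.6 412. ] [0.6307 0.0521] tool mm [ 82.2044 159.8883  92.3119]
wrist foot 0.7 [272.8 351.1] [0.4134 0.0267] tool mm [  42.7389  210.1239 -122.8991]
top head 0.56 [225.2 265.8] [0.5265 0.2094] tool mm [-98.8419 143.4662  38.9308]
top flange 0.53 [226.  263.9] [0.5261 0.2159] tool mm [-105.1857  160.4847   40.4104]
scene h
[... 223 characters left out ...]
  143.1291 -106.9463]
scene head 0.66 [284.8 329.2] [0.8396 0.2399] tool mm [-35.9396 143.1098 347.1557]
scene flange 0.97 [192.9 329.6] [0.5153 0.0911] tool mm [ 11.002  160.1575  -6.6165]
scene flange 0.87 [212.9 292. ] [0.6345 0.0509] tool mm [ 84.4528 159.8797  95.5918]
scene flange 0.71 [208.2 377.7] [0.5305 0.2215] tool mm [-109.2034  160.4938   46.2906]
scene foot 0.95 [231.8 291.9] [0.6392 0.0513] tool mm [ 85.537  209.8742 100.1682]
scene foot 0.93 [224.5 377.1] [0.5242 0.2208] tool mm [-110.2622  210.5006   40.0978]
scene foot 0.73 [187.2 324.6] [0.4167 0.0311] tool mm [  39.4788  210.1313 -118.3942]
scene foot 0.65 [212.4 330.4] [0.524  0.0978] tool mm [  7.3272 210.1633   3.7576]
```

View pics/w1.png

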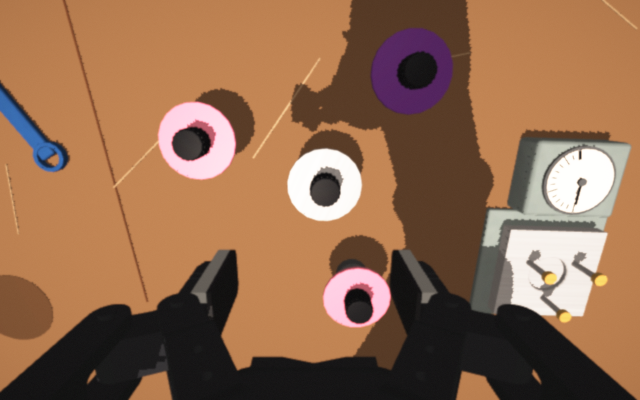

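The wrist view shows the silver unit with its head at (325,190) and flange centre at about (324,185). I'll fit the flange ellipse to get its centre.

```bash
cat > fl.py <<'E'
from h import *
import sys
np.set_printoptions(precision=4,suppress=True)
def flange(f,guess,z=.0525):
  im=f['image'].astype(int); m=((im.min(2)>110)&(im.max(2)-im.min(2)<50)).astype(np.uint8)
  n,l,st,c=cv2.connectedComponentsWithStats(m)
  q=proj(f,guess);i=min([k for k in range(1,n) if st[k,4]>150],key=lambda k:np.hypot(*(c[k]-q[::-1])))
  cs,_=cv2.findContours((l==i).astype(np.uint8),cv2.RETR_EXTERNAL,cv2.CHAIN_APPROX_NONE)
  h=cv2.convexHull(max(cs,key=len));e=cv2.fitEllipse(h)
  return e,onplane(f,e[0][::-1],z)
if __name__=='__main__':
  o=robot.get_obs();M=R.from_quat(o['eef_rot']).as_matrix();print(o['eef_pos'])
  for n in ('wrist','scene'):
    e,p=flange(robot.grab_frame(n),[.519,.096,.053]);print(n,e,p,M.T@(p-o['eef_pos'])*1000)
E
python3 fl.py
```

```text
[0.5188 0.0974 0.2115]
wrist ((317.63623046875, 182.23220825195312), (72.42988586425781, 73.75462341308594), 82.0859375) [0.5178 0.0944 0.0525] [  2.6389 158.9925  -1.8555]
scene ((330.36907958984375, 193.26791381835938), (14.543007850646973, 27.06597137451172), 91.17557525634766) [0.5199 0.0952 0.0525] [  2.3937 158.9932   0.4137]
```

Call:
arm_command(plan=[{"translation": [1, 38, 0], "angular": [0, 0, 0], "fingers": 0.8}, {"translation": [1, 38, -1], "angular": [0, 0, 0], "fingers": 0.75}, {"translation": [0, 35, 0], "angular": [0, 0, 0], "fingers": 0.7}, {"translation": [0, 20, 0], "angular": [0, 0, 0], "fingers": 0.7}, {"translation": [0, 0, 0], "angular": [0, 0, 0], "fingers": 0.7}])

```text
time: 4.45
eef_pos: [0.5174, 0.0955, 0.0791]
eef_rot: [0.568, -0.423, 0.421, -0.566]
wrist_force: [-0.1, 0.1, 0.9]
width: 0.0597
```

```bash
python3 fl.py; python3 look.py w2.png
```

```text
[0.5174 0.0955 0.0791]
wrist ((317.7369079589844, 235.59176635742188), (116.8298568725586, 125.27409362792969), 88.16265869140625) [0.5177 0.0945 0.0525] [ 1.0429 26.5634  0.0995]
scene ((252.49456787109375, 228.0858154296875), (14.048346519470215, 25.05299186706543), 69.11198425292969) [0.729  0.004  0.0525] [148.3605  25.969  176.5173]
4.55 [0.5187 0.0959 0.0808] 0.059633673048325286 [ 0.0383 -0.5654 -0.0434] [ 0.2868 -0.958  -0.0001] [ 0.0364  0.5534 -0.3976  1.9478  0.3208  0.7011 -1.8351]
```

View pics/w2.png

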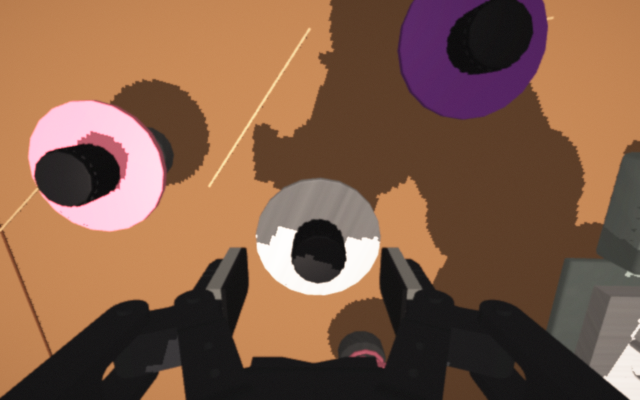

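The head at (319,250) sits centred between the jaws. I'm descending and closing.

Call:
arm_command(plan=[{"translation": [1, 11, -1], "angular": [0, 0, 0], "fingers": 0.7}, {"translation": [0, 11, 0], "angular": [0, 0, 0], "fingers": 0.6}, {"translation": [0, 0, 0], "angular": [0, 0, 0], "fingers": 0.5}, {"translation": [0, 0, 0], "angular": [0, 0, 0], "fingers": 0.4}, {"translation": [0, 0, 0], "angular": [0, 0, 0], "fingers": 0.4}], force=40)

```text
time: 5.32
eef_pos: [0.5179, 0.0945, 0.0585]
eef_rot: [-0.567, 0.422, -0.422, 0.567]
wrist_force: [-0.8, 0.9, -0.3]
width: 0.0345
```

Call:
arm_command(plan=[{"translation": [0, 0, 0], "angular": [0, 0, 0], "fingers": 0.25}, {"translation": [0, 0, 0], "angular": [0, 0, 0], "fingers": 0.1}, {"translation": [0, 0, 0], "angular": [0, 0, 0], "fingers": 0}, {"translation": [0, 0, 0], "angular": [0, 0, 0], "fingers": 0}, {"translation": [0, 0, 0], "angular": [0, 0, 0], "fingers": 0}])

```text
time: 5.95
eef_pos: [0.5178, 0.0943, 0.0584]
eef_rot: [-0.567, 0.422, -0.422, 0.567]
wrist_force: [0.8, -1.6, 1.7]
width: 0.0244
```

Call:
arm_command(plan=[{"translation": [0, -15, 0], "angular": [0, 0, 0], "fingers": 0}, {"translation": [0, -30, 0], "angular": [0, 0, 0], "fingers": 0}, {"translation": [0, -30, 0], "angular": [0, 0, 0], "fingers": 0}, {"translation": [0, -25, 0], "angular": [0, 0, 0], "fingers": 0}, {"translation": [0, 0, 0], "angular": [0, 0, 0], "fingers": 0}])

```text
time: 6.58
eef_pos: [0.5185, 0.095, 0.1605]
eef_rot: [-0.566, 0.421, -0.423, 0.568]
wrist_force: [0.6, -0.4, -1.7]
width: 0.0247
```

Call:
arm_command(plan=[{"translation": [20, 0, -8], "angular": [0, 0, 0], "fingers": 0}, {"translation": [45, 0, -18], "angular": [0, 0, 0], "fingers": 0}, {"translation": [45, 0, -18], "angular": [0, 0, 0], "fingers": 0}, {"translation": [30, 0, -12], "angular": [0, 0, 0], "fingers": 0}, {"translation": [0, 0, 0], "angular": [0, 0, 0], "fingers": 0}])

```text
time: 7.2
eef_pos: [0.5029, -0.059, 0.1572]
eef_rot: [0.567, -0.424, 0.423, -0.565]
wrist_force: [-0.2, 0.6, -0.5]
width: 0.0242
```

```bash
python3 look.py w3.png head=.157 foot=.09 stop_ring=.028 seat=.022 dial=.04
```

```text
7.2 [ 0.5029 -0.059   0.1572] 0.024200258915789606 [-0.2137  0.6065 -0.5028] [ 0.2818 -0.9595  0.0002] [ 0.377   0.4256 -0.4405  1.9111  0.236   0.8579 -1.4701]
wrist head 0.93 [274.2 175.7] [0.4757 0.0026] tool mm [-66.7332   0.2501  -8.7034]
wrist head 0.74 [268.  314.5] [ 0.4974 -0.0598] tool mm [-0.7939  0.2553 -5.4986]
wrist foot 0.86 [244.2 202. ] [0.4589 0.0082] tool mm [-76.8893  67.2869 -23.0431]
wrist foot 0.81 [70.5  4. ] [0.5352 0.1403] tool mm [-182.1366   66.9674   87.3547]
wrist stop_ring 0.89 [237.5 432.3] [ 0.4888 -0.1701] tool mm [102.5879 129.3823 -44.4501]
wrist stop_ring 0.23 [233.7 429.2] [ 0.4914 -0.1661] tool mm [ 99.5297 129.3721 -40.8751]
wrist seat 0.96 [234.9 428.6] [ 0.4884 -0.1689] tool mm [101.3304 135.3822 -44.4791]
wrist dial 0.73 [114.1 450.9] [ 0.5895 -0.1399] tool mm [101.9684 117.0991  60.6112]
top head 0.94 [226.  265.3] [0.5187 0.1981] tool mm [-242.1799   -0.0461   87.632 ]
top head 0.92 [175.5 337.6] [0.6148 0.0545] tool mm [-77.3734  -0.151  139.3479]
top head 0.56 [270.8 353.6] [0.4291 0.0303] tool mm [-106.4509    0.3415  -45.6871]
top seat
[... 318 characters left out ...]
  247.5201]
scene foot 0.95 [232.9 291.2] [0.7544 0.1156] tool mm [-96.6407  66.4374 290.6947]
scene foot 0.9 [189.9 324.9] [0.5691 0.1035] tool mm [-137.2987   66.9172  109.4627]
scene foot 0.81 [220.7 376.3] [0.6384 0.2552] tool mm [-263.3133   66.5964  218.7362]
scene foot 0.76 [160.9 281.2] [ 0.4835 -0.0614] tool mm [ -3.1762  67.2918 -19.1339]
scene stop_ring 0.69 [173.9 248.6] [ 0.4843 -0.166 ] tool mm [ 97.3696 129.3899 -47.6696]
scene stop_ring 0.54 [240.2 467.5] [0.5357 0.4322] tool mm [-462.043   128.6856  170.2888]
scene seat 0.7 [175.8 246.2] [ 0.4871 -0.1724] tool mm [104.3725 135.3889 -46.7358]
scene dial 0.63 [193.3 234.4] [ 0.6041 -0.1296] tool mm [ 96.2416 117.0523  77.5418]
```

View pics/w3.png

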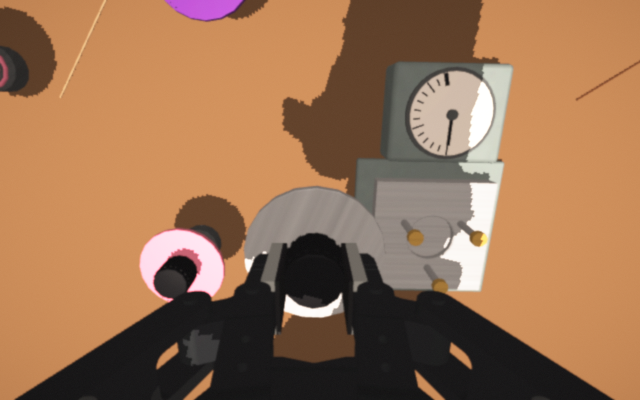

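Call:
arm_command(plan=[{"translation": [0, 0, 0], "angular": [0, 0, 0], "fingers": 0}, {"translation": [0, 0, 0], "angular": [0, 0, 0], "fingers": 0}])

```text
time: 8.35
eef_pos: [0.5042, -0.0558, 0.1583]
eef_rot: [-0.567, 0.422, -0.422, 0.567]
wrist_force: [0.3, 0.2, -0.9]
width: 0.0246
```

```bash
python3 - <<'E'
from h import *
import pickle
np.set_printoptions(precision=4,suppress=True)
o=robot.get_obs();M=R.from_quat(o['eef_rot']).as_matrix();f=robot.grab_frame('wrist');o2=robot.get_obs();print(o['eef_pos'],o2['eef_pos'],o2['wrist_force'])
pickle.dump((f,o2),open('f4.pkl','wb'))
p=robot.place_of(f,'seat')[:1]+robot.place_of(f,'stop_ring')[:1];print([(d['p'],d['at']) for d in p])
q=p[0]['at'];r,c=int(q[0]),int(q[1]);print(r,c)
im=f['image'][170:300,365:510]
save(cv2.resize(im,None,fx=4.5,fy=4.5,interpolation=cv2.INTER_CUBIC),'w4.png')
for z in(.028,.022):print(onplane(f,q,z))
E
```

```text
[ 0.5042 -0.0558  0.1583] [ 0.5042 -0.0559  0.1583] [-0.7634 -0.2641 -0.5648]
[(0.68, [237.8, 429.5]), (0.58, [241.0, 436.7])]
237 429
[ 0.4898 -0.165   0.028 ]
[ 0.488  -0.1679  0.022 ]
```

View pics/w4.png

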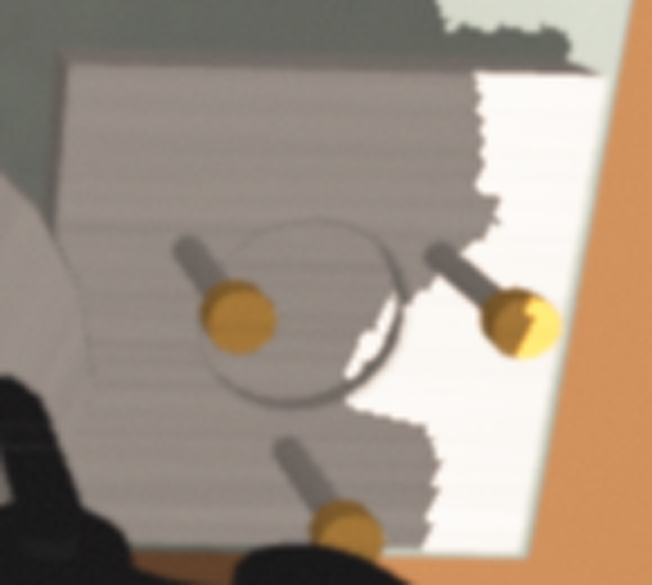

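The rim ellipse centre is at about full-frame pixel (432.2, 239.1).

```bash
python3 - <<'E'
from h import *
from fl import flange
import pickle
np.set_printoptions(precision=4,suppress=True)
f,o=pickle.load(open('f4.pkl','rb'));M=R.from_quat(o['eef_rot']).as_matrix()
p=onplane(f,[239.1,432.2],.028);print('rim',p,'tool',M.T@(p-o['eef_pos'])*1000)
# check scale: rim edges
for rc in([239.1,432.2-22.2],[239.1,432.2+22.3],[218.4,433],[260.3,430]):print(np.linalg.norm(onplane(f,rc,.028)-p))
# flange ellipse of held unit (colour threshold loosened: gray)
im=f['image'].astype(int);z=o['eef_pos'][2]-.0034
q=proj(f,[*o['eef_pos'][:2],z]);print('expected flange centre px',q)
th=np.linspace(0,2*np.pi,80)
v=f['image'].copy()
for t in th:
  a=proj(f,[o['eef_pos'][0]+.034*np.cos(t),o['eef_pos'][1]+.034*np.sin(t),z]);b=proj(f,p+.02*np.array([np.cos(t),np.sin(t),0]))
  for u in(a,b):cv2.circle(v,(int(round(u[1])),int(round(u[0]))),0,(255,0,0),-1)
save(cv2.resize(v[160:330,230:510],None,fx=2.8,fy=2.8,interpolation=cv2.INTER_NEAREST),'w5.png')
E
```

```text
rim [ 0.4893 -0.1678  0.028 ] tool [102.9418 130.2938 -46.3296]
0.01949797864798519
0.019587930764704775
0.0193048403605708
0.02049459624531862
expected flange centre px [254.4833 316.2435]
```

View pics/w5.png

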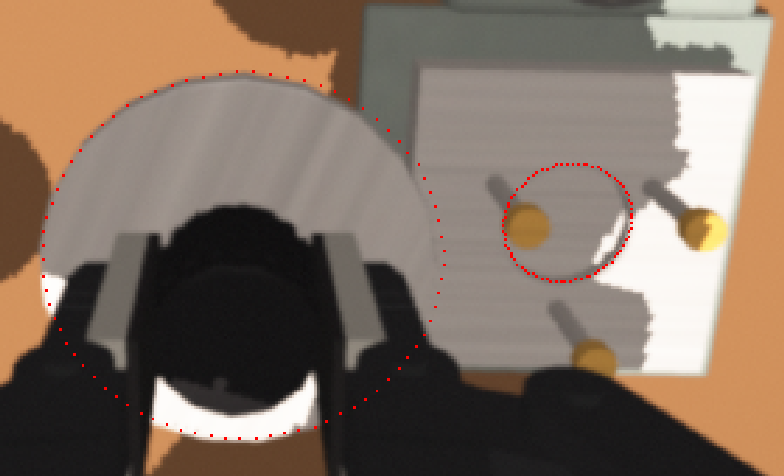

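Call:
arm_command(plan=[{"translation": [28, 0, -31], "angular": [0, 0, 0], "fingers": 0}, {"translation": [40, 0, -45], "angular": [0, 0, 0], "fingers": 0}, {"translation": [35, 0, -45], "angular": [0, 0, 0], "fingers": 0}, {"translation": [0, 0, 0], "angular": [0, 0, 0], "fingers": 0}, {"translation": [0, 0, 0], "angular": [0, 0, 0], "fingers": 0}])

```text
time: 9.12
eef_pos: [0.4182, -0.189, 0.1585]
eef_rot: [-0.567, 0.422, -0.423, 0.567]
wrist_force: [0.0, 0.3, -1.4]
width: 0.0245
```

Call:
arm_command(plan=[{"translation": [0, 0, 0], "angular": [0, 0, 0], "fingers": 0}, {"translation": [0, 0, 0], "angular": [0, 0, 0], "fingers": 0}])

```text
time: 9.38
eef_pos: [0.4185, -0.188, 0.1583]
eef_rot: [-0.568, 0.422, -0.422, 0.568]
wrist_force: [0.5, -0.3, -1.5]
width: 0.0244
```

```bash
python3 - <<'E'
from h import *
import pickle
np.set_printoptions(precision=4,suppress=True)
f=robot.grab_frame('wrist');o=robot.get_obs();M=R.from_quat(o['eef_rot']).as_matrix();print(o['eef_pos'],o['wrist_force'])
pickle.dump((f,o),open('f6.pkl','wb'))
for n in('seat','stop_ring'):
  for d in robot.place_of(f,n)[:1]:
    p=onplane(f,d['at'],.022 if n=='seat' else .028);print(n,d,p,M.T@(p-o['eef_pos'])*1000)
q=proj(f,[.4893,-.1678,.028]);r,c=q.astype(int);print(q)
r0=max(r-60,0);c0=c-80;print(r0,c0)
save(cv2.resize(f['image'][r0:r0+120,c0:c0+160],None,fx=5,fy=5,interpolation=cv2.INTER_CUBIC),'w6.png')
E
```

```text
[ 0.4184 -0.1882  0.1583] [-0.5338 -0.4188 -1.6184]
seat {'at': [99.4, 315.9], 'p': 0.95} [ 0.487  -0.1681  0.022 ] [  0.5651 136.309   71.506 ]
stop_ring {'at': [97.8, 318.9], 'p': 0.6} [ 0.4888 -0.1699  0.028 ] [  2.8546 130.3089  72.6794]
[ 96.3345 316.4419]
36 236
```

View pics/w6.png

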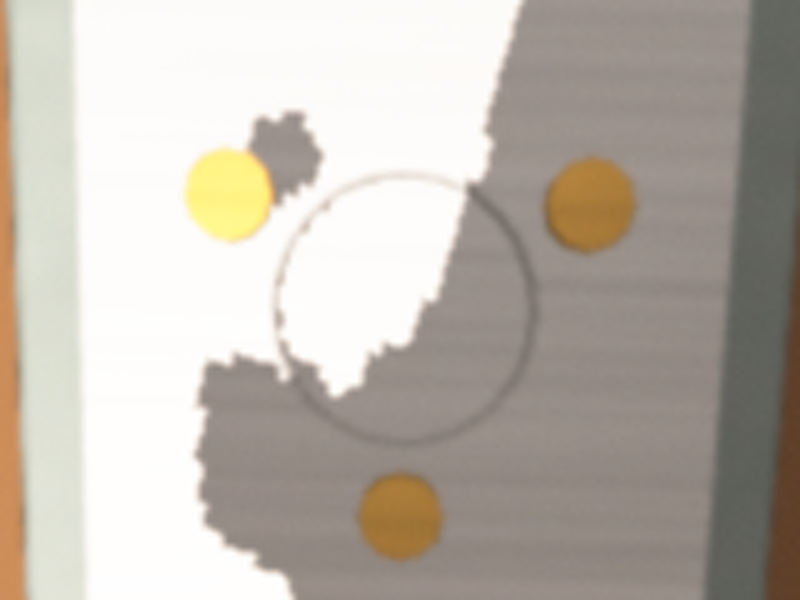

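```bash
python3 - <<'E'
from h import *
import pickle
from scipy.optimize import brentq
np.set_printoptions(precision=4,suppress=True)
f,o=pickle.load(open('f6.pkl','rb'));M=R.from_quat(o['eef_rot']).as_matrix()
P=lambda u,v:[(v+.5)/5-.5+36,(u+.5)/5-.5+236]
p=onplane(f,P(406.5,308),.028);print('rim',p,M.T@(p-o['eef_pos'])*1000)
for u,v in((276,308),(537,308),(406,172),(405,444)):print(np.linalg.norm(onplane(f,P(u,v),.028)-p))
S=[(230,195),(591,204),(401,516)]
def cc(z):
  A,B,C=[onplane(f,P(*s),z)[:2] for s in S]
  m=np.array([B-A,C-A])*2;c=np.linalg.solve(m,[B@B-A@A,C@C-A@A]);return c,np.linalg.norm(c-A)
z=brentq(lambda z:cc(z)[1]-.028,.03,.08);c=cc(z)[0];print('stops z',z,c,M.T@(np.r_[c,z]-o['eef_pos'])*1000)
for n in('scene','top'):
  g=robot.grab_frame(n);e,q=None,None
  print(n,[ (d['p'],onplane(g,d['at'],.022)) for d in robot.place_of(g,'seat')[:1]])
E
```

```text
rim [ 0.4888 -0.1683  0.028 ] [  1.2967 130.3093  73.1264]
0.020303508662995483
0.02030517590941918
0.01981419811632054
0.020697992302284106
stops z 0.06155701584551718 [ 0.4883 -0.1683] [ 1.1476 96.7522 72.6993]
scene [(0.56, array([ 0.4935, -0.1673,  0.022 ]))]
top [(0.81, array([ 0.4923, -0.1729,  0.022 ]))]
```

Both fits agree on a recess axis at (0.4888, -0.1683). The stop tops come out at z ≈ 0.0616, so I expect about 10 mm of travel.

Call:
arm_command(plan=[{"translation": [0.3, 0, 15], "angular": [0, 0, 0], "fingers": 0}, {"translation": [0.5, 0, 30], "angular": [0, 0, 0], "fingers": 0}, {"translation": [0.5, 0, 28], "angular": [0, 0, 0], "fingers": 0}, {"translation": [0, 0, 0], "angular": [0, 0, 0], "fingers": 0}, {"translation": [0, 0, 0], "angular": [0, 0, 0], "fingers": 0}])

```text
time: 10.35
eef_pos: [0.488, -0.1692, 0.158]
eef_rot: [0.567, -0.422, 0.422, -0.567]
wrist_force: [0.1, -0.7, -1.6]
width: 0.0244
```

Call:
arm_command(plan=[{"translation": [0, 10, 0], "angular": [0, 0, 0], "fingers": 0}, {"translation": [0, 10, 0], "angular": [0, 0, 0], "fingers": 0}, {"translation": [0, 10, 0], "angular": [0, 0, 0], "fingers": 0}, {"translation": [0, 0, 0], "angular": [0, 0, 0], "fingers": 0}, {"translation": [0, 0, 0], "angular": [0, 0, 0], "fingers": 0}])

```text
time: 10.98
eef_pos: [0.4882, -0.1695, 0.1283]
eef_rot: [-0.567, 0.422, -0.422, 0.567]
wrist_force: [0.0, 0.0, -1.7]
width: 0.0243
```

```bash
cat > st.py <<'E'
from h import *
np.set_printoptions(precision=4,suppress=True)
A=[]
for i in range(3): robot.grab_frame('top'); A.append(robot.get_obs())
o=A[-1];M=R.from_quat(o['eef_rot']).as_matrix()
e=np.mean([a['eef_pos'] for a in A],0);print(o['time'],e,np.mean([a['wrist_force'] for a in A],0),'to recess tool mm',M.T@(np.array([.4888,-.1683,.0804])-e)*1000)
print(M[:,1])
E
python3 st.py
```

```text
11.125 [ 0.4883 -0.1695  0.1286] [-0.2054  0.4974 -1.2194] to recess tool mm [-1.0406 48.1505  0.8113]
[ 0.0006 -0.0002 -1.    ]
```

Call:
arm_command(plan=[{"translation": [-1, 0, 0.8], "angular": [0, 0, 0], "fingers": 0}, {"translation": [0, 12, 0], "angular": [0, 0, 0], "fingers": 0}, {"translation": [0, 12, 0], "angular": [0, 0, 0], "fingers": 0}, {"translation": [0, 12, 0], "angular": [0, 0, 0], "fingers": 0}, {"translation": [0, 0, 0], "angular": [0, 0, 0], "fingers": 0}])

```text
time: 11.75
eef_pos: [0.4877, -0.168, 0.0909]
eef_rot: [0.567, -0.423, 0.421, -0.567]
wrist_force: [0.2, 0.5, -0.5]
width: 0.0243
```

```bash
python3 st.py;python3 - <<'E'
from h import *
w=robot.grab_frame('wrist')['image'][60:400,180:500];s=robot.grab_frame('scene')['image'][130:220,190:310]
c=np.zeros((510,800,3),np.uint8);c[:510,:480]=cv2.resize(w,(480,510));c[:240,480:]=cv2.resize(s,(320,240),interpolation=3)
save(c,'v7.png')
E
```

```text
11.9 [ 0.4885 -0.1682  0.092 ] [ 0.5746 -0.3228 -1.4672] to recess tool mm [ 0.2    11.595   0.2658]
[ 0.0002  0.0001 -1.    ]
```

View pics/v7.png

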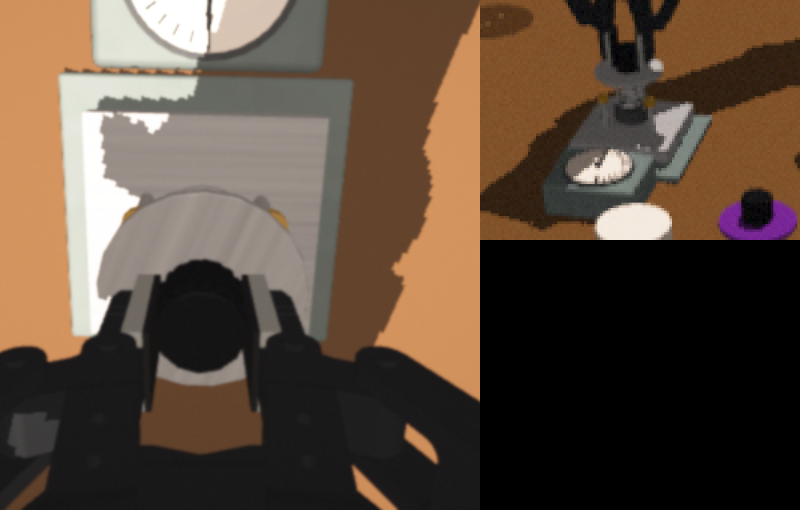

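The flange is centred among the screws and the foot is just above the pan. I'm inserting slowly.

Call:
arm_command(plan=[{"translation": [0.2, 3, 0.2], "angular": [0, 0, 0], "fingers": 0}, {"translation": [0, 3, 0], "angular": [0, 0, 0], "fingers": 0}, {"translation": [0, 3, 0], "angular": [0, 0, 0], "fingers": 0}, {"translation": [0, 2, 0], "angular": [0, 0, 0], "fingers": 0}, {"translation": [0, 0, 0], "angular": [0, 0, 0], "fingers": 0}])

```text
time: 12.62
eef_pos: [0.4887, -0.1684, 0.0811]
eef_rot: [0.567, -0.422, 0.422, -0.567]
wrist_force: [0.2, -0.3, -0.9]
width: 0.0243
```

```bash
python3 st.py
```

```text
12.775 [ 0.4888 -0.1684  0.0813] [ 0.5382 -0.312  -1.6048] to recess tool mm [-0.0956  0.8671  0.0196]
[ 0.0001  0.     -1.    ]
```

No contact with the foot 5 mm below the pan top, so it is in the recess. Next I press in small steps and follow the force.

Call:
arm_command(plan=[{"translation": [0, 1, 0], "angular": [0, 0, 0], "fingers": 0}, {"translation": [0, 1, 0], "angular": [0, 0, 0], "fingers": 0}, {"translation": [0, 1, 0], "angular": [0, 0, 0], "fingers": 0}, {"translation": [0, 0, 0], "angular": [0, 0, 0], "fingers": 0}, {"translation": [0, 0, 0], "angular": [0, 0, 0], "fingers": 0}])

```text
time: 13.4
eef_pos: [0.489, -0.1685, 0.0785]
eef_rot: [-0.567, 0.422, -0.422, 0.567]
wrist_force: [-0.1, -0.9, 4.4]
width: 0.0246
```

```bash
python3 st.py
```

```text
13.55 [ 0.489  -0.1685  0.0784] [-0.1037 -0.1844  2.8933] to recess tool mm [-0.2725 -1.9791 -0.1015]
[ 0.0004 -0.0001 -1.    ]
```

Call:
arm_command(plan=[{"translation": [0, 1, 0], "angular": [0, 0, 0], "fingers": 0}, {"translation": [0, 1, 0], "angular": [0, 0, 0], "fingers": 0}, {"translation": [0, 1, 0], "angular": [0, 0, 0], "fingers": 0}, {"translation": [0, 0, 0], "angular": [0, 0, 0], "fingers": 0}, {"translation": [0, 0, 0], "angular": [0, 0, 0], "fingers": 0}])

```text
time: 14.18
eef_pos: [0.4889, -0.1685, 0.0754]
eef_rot: [-0.567, 0.422, -0.422, 0.567]
wrist_force: [0.8, -2.2, 4.1]
width: 0.0246
```

```bash
python3 st.py
```

```text
14.325 [ 0.4889 -0.1685  0.0754] [ 0.0734 -1.1676  4.1874] to recess tool mm [-0.2373 -5.042  -0.0373]
[ 0.0002 -0.0001 -1.    ]
```

Call:
arm_command(plan=[{"translation": [0, 1, 0], "angular": [0, 0, 0], "fingers": 0}, {"translation": [0, 1, 0], "angular": [0, 0, 0], "fingers": 0}, {"translation": [0, 1, 0], "angular": [0, 0, 0], "fingers": 0}, {"translation": [0, 1, 0], "angular": [0, 0, 0], "fingers": 0}, {"translation": [0, 0, 0], "angular": [0, 0, 0], "fingers": 0}])

```text
time: 14.95
eef_pos: [0.489, -0.1686, 0.0714]
eef_rot: [-0.567, 0.422, -0.422, 0.567]
wrist_force: [-0.1, -2.5, 6.6]
width: 0.0243
```

```bash
sed -i 's/range(3)/range(5)/' st.py; python3 st.py
```

```text
15.2 [ 0.489  -0.1686  0.0714] [ 0.4845 -1.7408  6.2938] to recess tool mm [-0.2847 -9.0145 -0.0818]
[ 0.0004 -0.0002 -1.    ]
```

Call:
arm_command(plan=[{"translation": [0, 1, 0], "angular": [0, 0, 0], "fingers": 0}, {"translation": [0, 0, 0], "angular": [0, 0, 0], "fingers": 0}, {"translation": [0, 0, 0], "angular": [0, 0, 0], "fingers": 0}])

```text
time: 15.58
eef_pos: [0.489, -0.1686, 0.0705]
eef_rot: [-0.567, 0.422, -0.422, 0.567]
wrist_force: [-0.2, -2.1, 7.3]
width: 0.0247
```

```bash
python3 st.py
```

```text
15.825 [ 0.489  -0.1686  0.0705] [ 0.1525 -1.5708  7.449 ] to recess tool mm [-0.3001 -9.8755 -0.0943]
[ 0.0005 -0.0003 -1.    ]
```

Call:
arm_command(plan=[{"translation": [0, 1, 0], "angular": [0, 0, 0], "fingers": 0}, {"translation": [0, 0, 0], "angular": [0, 0, 0], "fingers": 0}, {"translation": [0, 0, 0], "angular": [0, 0, 0], "fingers": 0}])

```text
time: 16.2
eef_pos: [0.489, -0.1686, 0.0698]
eef_rot: [0.567, -0.422, 0.423, -0.567]
wrist_force: [-0.1, -1.1, 10.4]
width: 0.0246
```

```bash
python3 st.py;python3 - <<'E'
from h import *
f=robot.grab_frame('wrist');r,c=proj(f,[.59,-.14,.04]).astype(int);print(r,c,[(d['p'],d['at']) for n in('dial','needle') for d in robot.place_of(f,n)[:1]])
r0=max(r-55,0);save(cv2.resize(f['image'][r0:r0+110,c-70:c+70],None,fx=5,fy=5,interpolation=cv2.INTER_CUBIC),'d8.png')
E
```

```text
16.45 [ 0.489  -0.1686  0.0698] [-0.7196 -1.2864  9.9568] to recess tool mm [ -0.3255 -10.6104  -0.117 ]
[ 0.0006 -0.0005 -1.    ]Traceback (most recent call last):
  File "<stdin>", line 2, in <module>
ValueError: it knows: boot, canister_mid, clamp, dial, flange, foot, head, seat, spanner, stop_ring
```

The stops are met: the slope rose tenfold, with about 3 N on them now. I'll add a touch more and hold.

Call:
arm_command(plan=[{"translation": [0, 0.5, 0], "angular": [0, 0, 0], "fingers": 0}, {"translation": [0, 0, 0], "angular": [0, 0, 0], "fingers": 0}, {"translation": [0, 0, 0], "angular": [0, 0, 0], "fingers": 0}, {"translation": [0, 0, 0], "angular": [0, 0, 0], "fingers": 0}, {"translation": [0, 0, 0], "angular": [0, 0, 0], "fingers": 0}])

```text
time: 17.18
eef_pos: [0.489, -0.1686, 0.0694]
eef_rot: [0.567, -0.422, 0.423, -0.567]
wrist_force: [-0.4, -1.2, 11.0]
width: 0.0246
```

```bash
python3 st.py;python3 - <<'E'
from h import *
f=robot.grab_frame('wrist');d=robot.place_of(f,'dial')[0];r,c=np.array(d['at']).astype(int);print(r,c,d['p'])
r0=max(r-55,0);save(cv2.resize(f['image'][r0:r0+110,c-70:c+70],None,fx=5,fy=5,interpolation=cv2.INTER_CUBIC),'d8.png')
E
```

```text
17.425 [ 0.489  -0.1686  0.0694] [-1.0163 -1.8938 12.1774] to recess tool mm [ -0.3369 -10.9816  -0.1205]
[ 0.0007 -0.0006 -1.    ]
26 316 0.83
```

View pics/d8.png

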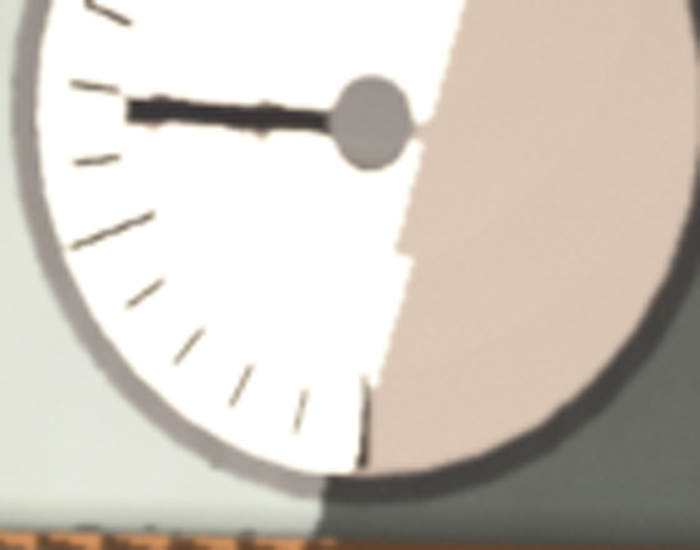

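The dial needle sits just below the 14 N tick, at about 13.4 N, and the wrist force plus weight gives 13.6 N. With about 8.2 N from spring and weight, that leaves about 5 N on the stops. I'll hold 2 s.

Call:
arm_command(plan=[{"translation": [0, 0, 0], "angular": [0, 0, 0], "fingers": 0}, {"translation": [0, 0, 0], "angular": [0, 0, 0], "fingers": 0}, {"translation": [0, 0, 0], "angular": [0, 0, 0], "fingers": 0}, {"translation": [0, 0, 0], "angular": [0, 0, 0], "fingers": 0}, {"translation": [0, 0, 0], "angular": [0, 0, 0], "fingers": 0}])

```text
time: 18.15
eef_pos: [0.489, -0.1686, 0.0694]
eef_rot: [0.567, -0.422, 0.423, -0.567]
wrist_force: [-1.6, -1.5, 11.8]
width: 0.0244
```

Call:
arm_command(plan=[{"translation": [0, 0, 0], "angular": [0, 0, 0], "fingers": 0}, {"translation": [0, 0, 0], "angular": [0, 0, 0], "fingers": 0}, {"translation": [0, 0, 0], "angular": [0, 0, 0], "fingers": 0}, {"translation": [0, 0, 0], "angular": [0, 0, 0], "fingers": 0}, {"translation": [0, 0, 0], "angular": [0, 0, 0], "fingers": 0}])

```text
time: 18.77
eef_pos: [0.489, -0.1686, 0.0694]
eef_rot: [0.567, -0.422, 0.423, -0.567]
wrist_force: [-0.8, -1.8, 12.3]
width: 0.0244
```

Call:
arm_command(plan=[{"translation": [0, 0, 0], "angular": [0, 0, 0], "fingers": 0}, {"translation": [0, 0, 0], "angular": [0, 0, 0], "fingers": 0}, {"translation": [0, 0, 0], "angular": [0, 0, 0], "fingers": 0}])

```text
time: 19.15
eef_pos: [0.489, -0.1686, 0.0694]
eef_rot: [0.567, -0.422, 0.423, -0.567]
wrist_force: [-1.0, -1.6, 12.3]
width: 0.0245
```

Call:
arm_command(plan=[{"translation": [0, -3, 0], "angular": [0, 0, 0], "fingers": 0}, {"translation": [0, -3, 0], "angular": [0, 0, 0], "fingers": 0}, {"translation": [0, -3, 0], "angular": [0, 0, 0], "fingers": 0}, {"translation": [0, -1, 0], "angular": [0, 0, 0], "fingers": 0}, {"translation": [0, 0, 0], "angular": [0, 0, 0], "fingers": 0}])

```text
time: 19.77
eef_pos: [0.4888, -0.1684, 0.0787]
eef_rot: [-0.567, 0.422, -0.422, 0.567]
wrist_force: [1.6, -2.1, 1.8]
width: 0.0246
```

```bash
python3 st.py
```

```text
20.025 [ 0.4888 -0.1684  0.0787] [ 0.6142 -1.7788  3.3607] to recess tool mm [-0.1271 -1.7222  0.0787]
[-0.0001  0.0001 -1.    ]
```

Call:
arm_command(plan=[{"translation": [0, -1, 0], "angular": [0, 0, 0], "fingers": 0}, {"translation": [0, 0, 0], "angular": [0, 0, 0], "fingers": 0}, {"translation": [0, 0, 0], "angular": [0, 0, 0], "fingers": 0.35}, {"translation": [0, 0, 0], "angular": [0, 0, 0], "fingers": 0.5}, {"translation": [0, 0, 0], "angular": [0, 0, 0], "fingers": 0.65}])

```text
time: 20.65
eef_pos: [0.4884, -0.1682, 0.0796]
eef_rot: [0.567, -0.423, 0.422, -0.567]
wrist_force: [0.5, -1.3, -0.9]
width: 0.0551
```

Call:
arm_command(plan=[{"translation": [0, 0, 0], "angular": [0, 0, 0], "fingers": 0.7}, {"translation": [0, 0, 0], "angular": [0, 0, 0], "fingers": 0.7}, {"translation": [0, -10, 0], "angular": [0, 0, 0], "fingers": 0.7}, {"translation": [0, -20, 0], "angular": [0, 0, 0], "fingers": 0.7}, {"translation": [0, -30, 0], "angular": [0, 0, 0], "fingers": 0.7}])

```text
time: 21.28
eef_pos: [0.4884, -0.1682, 0.1405]
eef_rot: [0.567, -0.423, 0.422, -0.567]
wrist_force: [-0.1, -0.5, 0.9]
width: 0.0599
```

Call:
arm_command(plan=[{"translation": [0, -30, -10], "angular": [0, 0, 0], "fingers": 0.7}, {"translation": [0, -20, -30], "angular": [0, 0, 0], "fingers": 0.7}, {"translation": [0, 0, -30], "angular": [0, 0, 0], "fingers": 0.7}, {"translation": [0, 0, 0], "angular": [0, 0, 0], "fingers": 0.7}, {"translation": [0, 0, 0], "angular": [0, 0, 0], "fingers": 0.7}])

```text
time: 21.9
eef_pos: [0.4225, -0.1884, 0.1904]
eef_rot: [-0.567, 0.422, -0.423, 0.567]
wrist_force: [-0.8, 0.1, -0.2]
width: 0.0595
```

```bash
python3 st.py;python3 - <<'E'
from h import *
from fl import flange
np.set_printoptions(precision=4,suppress=True)
f=robot.grab_frame('wrist');s=robot.grab_frame('scene')
for g in(f,s):
  print([(n,round(d['p'],2),onplane(g,d['at'],z)) for n,z in(('head',.0887),('flange',.0717)) for d in robot.place_of(g,n)[:4] if np.hypot(*(onplane(g,d['at'],z)[:2]-[.4888,-.1683]))<.03])
v=f['image'].copy()
for z,r in((.0767,.034),(.1007,.013)):
  for t in np.linspace(0,2*np.pi,60):
    u=proj(f,[.4888+r*np.cos(t),-.1683+r*np.sin(t),z]);cv2.circle(v,(int(round(u[1])),int(round(u[0]))),0,(255,0,0),-1)
c=np.zeros((600,800,3),np.uint8);c[:330,:528]=cv2.resize(v,(528,330));r,q=proj(f,[.4888,-.1683,.08]).astype(int)
r0=max(r-60,0);c[330:600,:360]=cv2.resize(v[r0:r0+120,q-80:q+80],(360,270),interpolation=3);c[330:600,380:740]=cv2.resize(s['image'][130:220,190:310],(360,270),interpolation=3)
save(c,'v9.png')
E
```

```text
22.15 [ 0.4225 -0.1881  0.1898] [ 0.1382  0.2098 -0.2658] to recess tool mm [  0.1496 109.4447  69.1401]
[-0.      0.0004 -1.    ]
[('head', 0.89, array([ 0.4885, -0.1708,  0.0887])), ('flange', 0.79, array([ 0.4876, -0.1677,  0.0717]))]
[('head', 0.58, array([ 0.4879, -0.1665,  0.0887])), ('flange', 0.88, array([ 0.4934, -0.1731,  0.0717]))]
```

View pics/v9.png

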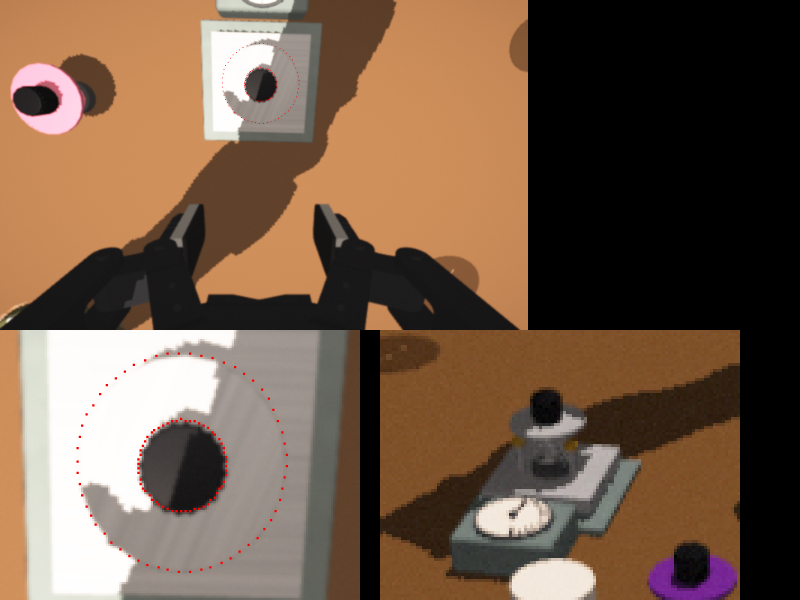

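The unit stands upright and centred: the head and flange match the predicted outlines at full height. The jaws are clear and the arm is at rest, so I'm handing in.

```bash
python3 -c "
from h import *
print(robot.finish_job())"
```

```text
the job is handed in; nothing more can be done
None
```

I stood the silver spring contact in the tester's recess, pressed its cap onto the three stop screws and held it there. I then eased off, let go and backed the arm clear. The job was handed in at about 22 s, and the interface gave no verdict.

- **Load:** during the hold, the dial read about 13.4 N and wrist force plus weight gave 13.6 N. That means about 5 N on the stops, and no load reading came near the 24 N limit.
- **Hold time:** the cap was on the stops for about 3 s, of which about 2 s was at the final push.
- **Travel:** the force slope steepened after roughly 9–10 mm of cap travel. I had predicted about 10 mm from the wrist image.
- **Final look:** in the wrist view, head and flange matched the outlines drawn for a seated, upright unit at full height.
- **Disagreement:** the networks' head and flange points differed from that axis by 1–3 mm in the wrist camera. The scene camera's flange point was off by up to 7 mm. I trusted the wrist-camera fit.
- **Bystanders:** the arm made no contact with them that I noticed, but I did not measure their positions again at the end.

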